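# Clear the tall jar from the sample case, shut and bolt it

### The arm

A 6-joint arm with a two-finger parallel gripper is mounted at the origin on a cart in front of the work surface, level with it; the furniture and walls round the work are solid. World frame = base frame: x ahead of the robot, y to its left, z up, the work surface at z = 0. Lengths are in m, angles in rad, forces in N, time in s.
With the tool pointing down it reaches from about 0.325 to 1 m from the base axis. Payload 5.1 kg.
Tool frame: the origin (TCP) lies at the very end of the fingers, on their centre line; the grasp point (between the pads) lies 19 mm behind it; z points along the fingers, y is the line along which they close (so a half turn about z gives the same grasp; the last joint's range is limited). The gripper opens to 85 mm and grips with 20 to 120 N. Pads are 22 mm wide; open, the fingers measure 114 mm over their backs; the gripper's body (76 mm by 85 mm) begins 54 mm behind the grasp point. The pads swing forward as they close: fully open they stand 13 mm farther back than shut.
Start: joints at [1.11, 0.124, 1.65, -0, 1.367, -0.083], TCP at [0.24, 0.604, 0.202] pointing down, gripper open.
Joint ranges: [-2.61, 2.61], [-1.02, 2.33], [0.03, 2.71], [-1.35, 4.49], [0.32, 2.68], [-2.91, 2.91]. Speed limits (rad/s): [2.57, 2.57, 3.14, 3.14, 3.14, 3.14].

### API

Orientations are given as a unit quaternion [w, x, y, z].
In Python, from workcell import * gives the robot as it stands.
- The arm moves only by the tool step_arm, never from a script. Its argument "increments" is a list of rows, each a list of 3 entries, a list of its own where there are three numbers: the turn, a rotation vector about the tool's x, y, z in rad, then the shift along the tool's x, y, z in mm, then the opening, from 0 (shut) to 1 (fully open). A call has 1 to 12 rows; each row is the pose to reach, as a shift and turn from the pose commanded when the call began, along the tool's axes at that moment; what a row does not reach only later rows make up. A row lasts 1/10 s, in which the tool goes at most 50 mm and 8.59 degrees, less where a joint would pass 70% of its speed; a pose out of reach is approached as far as the arm can. A call with a gripper value outside its range is refused whole. The fingers move at their own pace and stop on an object; "newtons" is the grip in N (left out, the last holds). Time passes only in rows, so rows that repeat a pose let the fingers close. It gives the time, the measured TCP pose, the force, the opening and the grip force at its end, in the units of the state.
- observe(): the state, without advancing time (a new reading comes with each control period).
- snapshot(name): name is "scene" or "top"; returns a dict with "img" (480x640x3 uint8, red, green, blue), "fovy" (degrees; the focal length in pixels is half the picture's height over the tangent of half this angle, whatever the lens; pixels are square), "cx", "cy" (the principal point, pixels), "k1" (the pictures are not rectified: a ray, as slopes to the right and down, at radius r is drawn at 1 + k1 r^2 times it, then the intrinsics apply), "view" (4x4, takes a point from world to camera coordinates). Camera axes: x right, y down, z forward; pixel columns grow to the right and rows downward; lengths in m; the calibration is good to about 2 mm. A picture is of the moment at which its call begins. There is no depth.
- close_job(): hands the job in; it is judged then, once.
Trained networks look in the newest picture that a camera, given by its name, has taken for a name from the list of things; names that differ only in an ending like _2 or _b are one class to them, and where a whole thing is asked for, a point or a joint stands for the part that bears it (a point fixed in the world has none). Each returns a list of dicts, best first, with "confidence" (0 to 1); they miss things now and then, are a little off and sometimes report something else, mostly with a low value. They report only what shows in the picture. A call takes as long as a camera call. They do not tell look-alikes from the thing itself.
- look_for(thing, camera): "box" ([left, top, width, height] in pixels, round what is visible of it).
- mark_of(thing, camera): "location" ([column, row] in pixels: a listed point, or the origin of a listed thing).
The state is a dict: "time_s": time; "joint_positions": joint angles; "dq": joint speeds; "effort": joint torques, N m; "eef_pos": TCP position; "orientation": TCP orientation; "force": force on the tool from outside, world axes, zero at the start; "torque": the same for the moment, N m; "gripper_width": finger opening in m; "finger_force": force on a finger pad.
Only numpy, scipy, OpenCV 4.12 (cv2) and the standard library are available. Lean on these libraries where they do the work, as an engineer would, in place of code of your own. Each camera call takes 0.05 s, during which the arm holds its last target. There are 200 camera calls.

### The job

The tall red-capped jar is keeping the blue sample case from shutting: take it out and stand it gently upright in the low white tray. Then close the lid fully, and only when it is down slide the bolt on the lid all the way home through its keeper. Leave the small carton in its compartment of the case and everything else where it is.

Things in the scene. Friction and masses are not known exactly. Their poses are not given: they have to be found in the camera images.
- case: Blue open case fixed to the desk, 140 (x) x 230 (y) x 60 mm high, walls and floor 5 mm. Origin: centre of its underside; x points from its front wall to the hinged back wall, y to its left. A divider 55 mm high at y = 0 makes two compartments, 130 x 108 mm, centred at y = +56 and -56 mm: one holds the jar, the other the carton.
- case_hinge (a point): Middle of the lid's hinge line: 70 mm behind and 60 mm above the case's origin. The hinge line runs along the case's y.
- lid (a joint): Angle of the grey lid: 0 = shut flat on the rim, 1.57 = upright; starts 1.48 to 1.72. Stiff hinge: it stays where left and must be pushed right down (2 to 4 N at the front edge). A plate 140 mm from hinge to front edge, 230 wide, 8 thick; shut, its outer face is 68 mm above the desk. Open, its outer face, with the bolt on the right half, looks away from the robot; the left half is bare.
- lid_front_edge (a point): Middle of the lid's front edge on its outer face, 140 mm from the hinge; it moves with the lid.
- bolt (a joint): Travel of the bolt on the lid, m: 0 = drawn back, 0.032 = fully home through the keeper (end stop). Starts 0 to 0.006. It slides along the case's -y (to the right), against about 2 N of friction. From about 0.015 on it reaches over the lid's side edge towards the keeper.
- bolt_knob (a point): Centre of the bolt's round red grip, 14 mm in diameter, 20 mm high. With the lid shut it spans 90 to 110 mm above the desk, 40 mm in front of the case's centre and 45 mm right of it at travel 0. The rod below runs in two steel guides whose tops are 87 mm above the desk; between them is free space from 18 mm left to 52 mm right of the grip's centre at travel 0.
- keeper (a point): Centre of the steel keeper loop on the case's right side, 128 mm right of the case's centre and 40 mm in front of it, 78 mm above the desk; the loop is 12 mm long.
- jar: Tall clear sample jar with a red cap, 42 mm in diameter, 80 mm high; origin: centre of its underside. It stands in one compartment of the case, on the 5 mm floor, and stands about 25 mm above the rim.
- carton: Small brown card box, 42 x 66 x 38 mm high; origin: centre of its underside. It lies in the other compartment, below the rim, and stays there.
- tray: Low white square tray fixed on the desk, 110 x 110 x 15 mm, walls and floor 4 mm; origin: centre of its underside. To the left or to the right of the case.
- tape: Roll of brown packing tape lying flat, 94 mm in diameter, 48 mm high, on the other side of the case from the tray; a bystander. Origin: centre of its underside.
- glue: White glue stick with yellow band, 25 mm in diameter, 90 mm high, standing behind the case; a bystander. Origin: centre of its underside.
Things that resemble listed ones, but are neither listed nor needed, are in the scene too. Leave any purple look-alike of the jar alone.

How it is judged:
On the way, in this order (a step that is already met when the one before it is completed fails the run):
1. the jar stands upright in the white tray, let go (horizontal distance between jar and tray below 0.045 m and z of jar in the frame of tray below 0.009 m and angle between jar's own z axis and vertical below 0.1 rad and contact force between the fingers and jar below 0.1 N), for 0.2 s.
2. the lid is shut, the bolt still drawn back (value of joint lid below 0.035 rad and value of joint bolt below 0.015 m), for 0.1 s.
3. the bolt is home in its keeper (value of joint lid below 0.035 rad and value of joint bolt above 0.027 m), for 0.2 s.
At the end, for the whole second after the job is handed in: Jar upright (0.1 rad), still, on the tray's floor within 45 mm of its centre; lid shut (under 0.035 rad); bolt at least 27 of its 32 mm home; carton on its compartment's floor within 40 mm of where it was; tape and glue stick within 30 mm of where they were (all of step 3 and horizontal distance between jar and tray below 0.045 m and z of jar in the frame of tray below 0.009 m and angle between jar's own z axis and vertical below 0.1 rad and linear speed of jar below 0.02 m/s and z of carton in the frame of case below 0.02 m and distance of carton from where it was at the start of the episode below 0.04 m and distance of each of tape, glue from where it was at the start of the episode below 0.03 m); the robot touches nothing.
It fails at once if the bolt is pushed out (over 15 mm) while the lid is not down (over 0.08 rad) (value of joint bolt above 0.015 m and value of joint lid above 0.08 rad).
It fails at once if the jar is dropped or thrown (faster than 0.7 m/s while not held) (linear speed of jar above 0.7 m/s and contact force between the fingers and jar below 0.1 N).
It also fails if it takes over 64 s, if anything falls off the work surface, if the arm or the gripper's body presses on something with over 40 N, if the wrist force passes 120 N, or if a joint passes its speed limit or range.

## Working session

There is one attempt and no reset: what is moved stays moved. The work goes in short steps, Python scripts to look and compute and a tool call to move; the robot and the scene stay as the last step left them, time stands still between calls to the robot, and variables do not carry over. Pictures are saved under pics/ and viewed, at most 10 in all, crops included, and the job is handed in when it is done.

Besides the shell and the picture viewer there is one more tool, called after "Call:" as name(argument=value, ...), one argument or row to a line, values as JSON. step_arm: Moves the arm, as the interface text tells. Its arguments: {"type":"object","properties":{"increments":{"type":"array"},"newtons":{"type":"number"}},"required":["increments"]}

```bash
mkdir -p pics
cat > h.py <<'E'
from workcell import *
import numpy as np, cv2
from scipy.spatial.transform import Rotation as R
def K(s):
    f=240/np.tan(np.radians(s["fovy"])/2); return np.array([[f,0,s["cx"]],[0,f,s["cy"]],[0,0,1.]]), np.array([s["k1"],0,0,0,0.])
def ray(s,px):
    k,d=K(s); n=cv2.undistortPoints(np.array([[px]],float),k,d)[0,0]
    V=np.array(s["view"]); r=V[:3,:3].T@np.array([n[0],n[1],1]); return -V[:3,:3].T@V[:3,3], r
def at_z(s,px,z):
    c,r=ray(s,px); return c+r*(z-c[2])/r[2]
def proj(s,P):
    k,d=K(s); V=np.array(s["view"]); return cv2.projectPoints(np.atleast_2d(np.array(P,float)),cv2.Rodrigues(V[:3,:3])[0],V[:3,3],k,d)[0][:,0]
def save(s,n): cv2.imwrite(f"pics/{n}.png",s["img"][:,:,::-1])
E
python3 - <<'E'
from h import *
S={c:snapshot(c) for c in("scene","top")}
for c in S: save(S[c],c+"0")
for c in S:
    V=np.array(S[c]["view"]);print(c,"cam",(-V[:3,:3].T@V[:3,3]).round(3))
for t,z in dict(case=0,case_hinge=.06,lid_front_edge=.2,bolt_knob=.165,keeper=.078,jar=.005,carton=.005,tray=0,tape=0,glue=0).items():
  for c in S:
    for m in mark_of(t,c)[:3]: print(t,c,np.round(m["location"],1),round(m["confidence"],2),at_z(S[c],m["location"],z).round(3))
o=observe();print(o["eef_pos"],o["orientation"],o["time_s"])
E
```

```text
scene cam [-0.144  0.347  0.468]
top cam [ 0.481 -0.06   1.305]
case scene [334.2 313.2] 0.64 [ 0.473 -0.031  0.   ]
case top [329.7 278.8] 0.65 [ 0.486 -0.033  0.   ]
case_hinge scene [317.9 264.9] 0.79 [ 0.561 -0.044  0.06 ]
case_hinge top [329.9 246.3] 0.91 [ 0.558 -0.036  0.06 ]
case_hinge top [331.1 280.1] 0.64 [ 0.483 -0.037  0.06 ]
lid_front_edge scene [311.7 198.4] 0.9 [ 0.566 -0.034  0.2  ]
lid_front_edge top [330.5 232.2] 0.65 [ 0.577 -0.04   0.2  ]
bolt_knob top [354.  220.6] 0.55 [ 0.603 -0.087  0.165]
keeper scene [405.3 268.6] 0.85 [ 0.436 -0.164  0.078]
keeper scene [362.  304.7] 0.26 [ 0.37  -0.021  0.078]
keeper top [392.8 294.8] 0.69 [ 0.45  -0.171  0.078]
jar scene [260.8 352.1] 0.95 [0.424 0.138 0.005]
jar scene [313.8 323.7] 0.61 [0.454 0.023 0.005]
jar scene [360.8 305.9] 0.24 [ 0.463 -0.085  0.005]
jar top [254.3 302. ] 0.79 [0.434 0.142 0.005]
jar top [310. 292.] 0.57 [0.457 0.012 0.005]
carton scene [363.4 301.9] 0.85 [ 0.473 -0.098  0.005]
carton scene [313.9 196.7] 0.7 [ 1.095 -0.325  0.005]
carton top [355.  284.4] 0.82 [ 0.473 -0.091  0.005]
tray scene [469.7 283.9] 0.84 [ 0.429 -0.342  0.   ]
tray top [469.7 300.6] 0.91 [ 0.432 -0.357  0.   ]
tray top [329.3 249. ] 0.35 [ 0.555 -0.033  0.   ]
tape scene [162.6 378.5] 0.91 [0.442 0.293 0.   ]
tape top [189.  298.2] 0.86 [0.443 0.297 0.   ]
tape top [472.3 299.3] 0.31 [ 0.435 -0.363  0.   ]
glue scene [240.5 284.4] 0.8 [0.664 0.086 0.   ]
glue top [277.7 203.1] 0.55 [0.664 0.087 0.   ]
[0.23978083 0.60415156 0.20163593] [-3.36612987e-06  1.87763198e-01  9.82214326e-01  5.00907750e-06] 1.1
```

View pics/scene0.png

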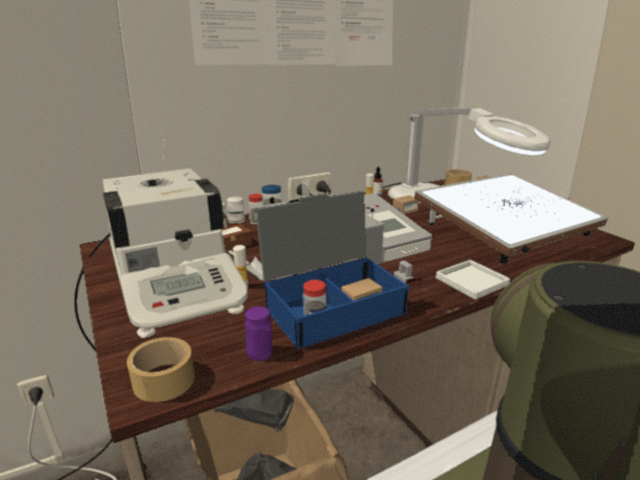

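View pics/top0.png

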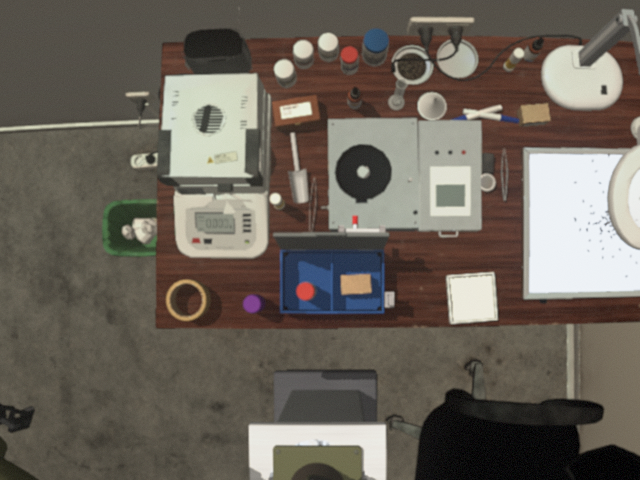

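The scene shows two candidates for the jar. One is red-capped, in the case's left compartment, at scene (314,290) and top (306,291). The other is purple, outside the case, at scene (258,335) and top (252,304). The red-capped one fits the description. I'll confirm it in a crop with a fitted case overlay.

```bash
cat > fit.py <<'E'
from h import *
from scipy.optimize import least_squares
def pts(p):
    x,y,a,l,b=p; c,s=np.cos(a),np.sin(a)
    T=lambda q: np.array([x+c*q[0]-s*q[1],y+s*q[0]+c*q[1],q[2]])
    # lid outer face: closed 68 high; hinge at (70,0,60)
    L=lambda u,v,h: T((.07-u*np.cos(l)+h*np.sin(l),v,.06+u*np.sin(l)+h*np.cos(l)))
    return dict(case=T((0,0,0)),case_hinge=T((.07,0,.06)),keeper=T((-.04,-.128,.078)),lid_front_edge=L(.14,0,.008),bolt_knob=L(.11,-.045-b,.04)),T,L
def fit(S):
    ob=[]
    for c in S:
        for t in("case","case_hinge","keeper","lid_front_edge","bolt_knob"):
            m=mark_of(t,c)
            if m and m[0]["confidence"]>.5: ob.append((c,t,np.array(m[0]["location"]),m[0]["confidence"]))
    f=lambda p:np.concatenate([(proj(S[c],pts(p)[0][t])[0]-o)*w for c,t,o,w in ob]+[[(p[4]-.003)*1000/3]])
    r=least_squares(f,[.48,-.035,0,1.57,.003],loss="soft_l1"); return r,ob
E
python3 - <<'E'
from fit import *
S={c:snapshot(c) for c in("scene","top")}
r,ob=fit(S);print("case fit",r.x.round(4));P,T,L=pts(r.x)
for c,t,o,w in ob: print(c,t,(proj(S[c],P[t])[0]-o).round(1))
ims=[]
for c,(x0,y0,w,h) in dict(scene=(230,180,200,190),top=(230,200,200,130)).items():
    k=3 if c=="scene" else 4
    im=cv2.resize(S[c]["img"][y0:y0+h,x0:x0+w],None,fx=k,fy=k,interpolation=cv2.INTER_CUBIC)[:,:,::-1].copy()
    for z in(.06,):
        q=proj(S[c],[T((a*.07,b*.115,z)) for a,b in((1,1),(1,-1),(-1,-1),(-1,1))]);cv2.polylines(im,[((q-[x0,y0]+.5)*k).astype(int)],True,(0,255,255),1)
    q=proj(S[c],[L(.14,.115,.008),L(.14,-.115,.008),L(0,-.115,.008),L(0,.115,.008)]);cv2.polylines(im,[((q-[x0,y0]+.5)*k).astype(int)],True,(0,255,0),1)
    cv2.imwrite(f"pics/crop_{c}.png",im)
# jar cap: red blob centroid
for c in S:
    for m in look_for("jar",c)[:4]: print("jar",c,np.round(m["box"]),round(m["confidence"],2))
    hsv=cv2.cvtColor(S[c]["img"],cv2.COLOR_RGB2HSV); M=(((hsv[...,0]<8)|(hsv[...,0]>172))&(hsv[...,1]>140)&(hsv[...,2]>90)).astype(np.uint8)
    n,_,st,ce=cv2.connectedComponentsWithStats(M)
    for i in range(1,n):
        if st[i,4]>15: print("red",c,st[i],ce[i].round(1),at_z(S[c],ce[i],.085).round(4))
E
```

```text
case fit [ 0.4803 -0.0363 -0.0121  1.7766  0.0037]
scene case [-1.3 -2.8]
scene case_hinge [-0.6  0.2]
scene keeper [-1.1 -1.6]
top case [-1.6  0.6]
top case_hinge [2.5 4. ]
top keeper [1.9 1. ]
top lid_front_edge [ 0.4 -0.6]
top bolt_knob [-0.3  1.6]
jar scene [302. 280.  25.  37.] 0.79
jar scene [242. 309.  30.  51.] 0.75
red scene [249 194  13   8  82] [255.  197.5] [ 0.9514 -0.0666  0.085 ]
red scene [303 280  23  17 313] [314.1 287.7] [0.4454 0.0269 0.085 ]
red scene [153 302  10   5  29] [157.2 304.1] [0.5196 0.2735 0.085 ]
jar top [299. 282.  16.  19.] 0.75
jar top [242. 293.  20.  20.] 0.63
red top [340  46  19  17 239] [348.9  53.9] [ 0.992  -0.0836  0.085 ]
red top [353 216   4   7  28] [354.5 219. ] [ 0.6153 -0.0901  0.085 ]
red top [193 239   6   3  16] [195.5 240.1] [0.5732 0.2599 0.085 ]
red top [297 283  17  17 230] [305.  290.8] [0.4607 0.0187 0.085 ]
```

View pics/crop_scene.png

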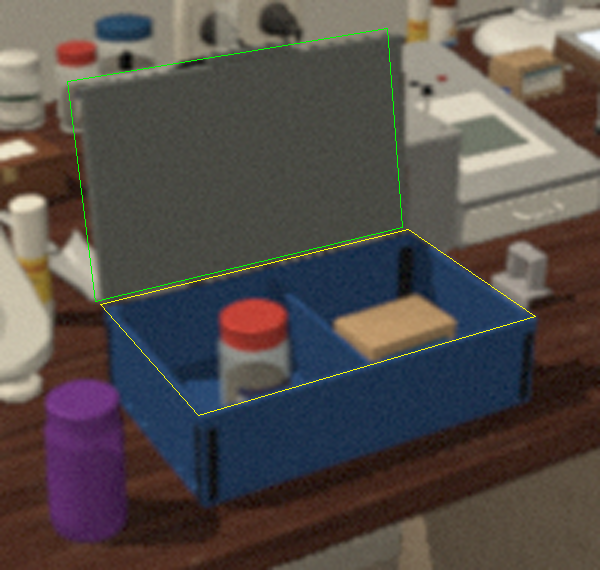

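View pics/crop_top.png

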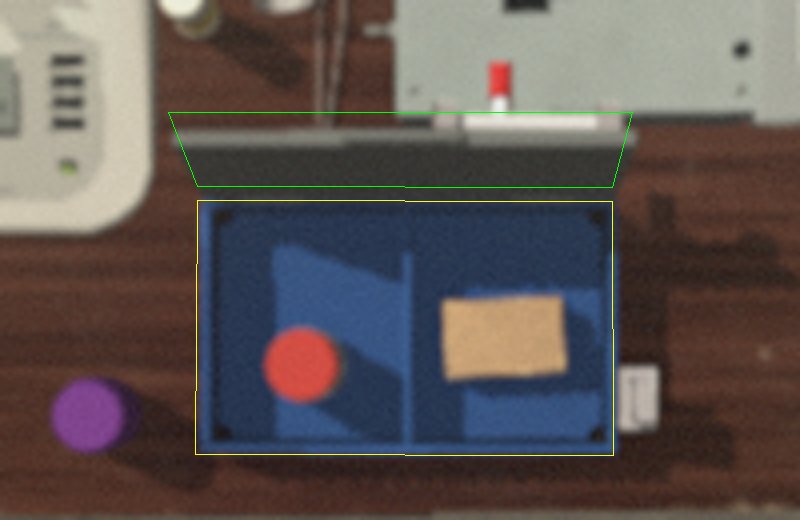

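The crops confirm the target: the clear jar with the red cap is in the left compartment, at crop_top (303,364), and the purple one stands outside on the left. The fitted rim matches to about 3 mm. The jar is near (0.460, 0.018) and the tray near (0.431, -0.355). First move: go above the jar with the fingers closing along y.

Call:
step_arm(
  increments=[
    [[0, 0, -0.377], [-421, -464, 0], 0.65],
    [[0, 0, -0.377], [-421, -464, 0], 0.65],
    [[0, 0, -0.377], [-421, -464, 0], 0.65],
    [[0, 0, -0.377], [-421, -464, 0], 0.65],
    [[0, 0, -0.377], [-421, -464, 0], 0.65],
    [[0, 0, -0.377], [-421, -464, 0], 0.65],
    [[0, 0, -0.377], [-421, -464, 0], 0.65],
    [[0, 0, -0.377], [-421, -464, 0], 0.65],
    [[0, 0, -0.377], [-421, -464, 0], 0.65],
    [[0, 0, -0.377], [-421, -464, 0], 0.65],
    [[0, 0, -0.377], [-421, -464, 0], 0.65],
    [[0, 0, -0.377], [-421, -464, 0], 0.65],
  ],
  newtons=25,
)

```text
time_s: 3.0
eef_pos: [0.451, 0.0404, 0.2021]
orientation: [0.001, 0.0, 1.0, 0.0]
force: [1.0, 0.3, 0.6]
gripper_width: 0.0553
finger_force: 0.0
```

Call:
step_arm(
  increments=[
    [[0, 0, 0], [0, 0, 0], 0.65],
  ],
)

```text
time_s: 3.1
eef_pos: [0.452, 0.0374, 0.202]
orientation: [0.001, 0.004, 1.0, -0.001]
force: [0.3, 0.4, -0.5]
gripper_width: 0.0552
finger_force: 0.0
```

Call:
step_arm(
  increments=[
    [[0, 0, 0], [-8, -19.5, 30], 0.65],
    [[0, 0, 0], [-8, -19.5, 70], 0.65],
    [[0, 0, 0], [-8, -19.5, 90], 0.65],
    [[0, 0, 0], [-8, -19.5, 90], 0.65],
  ],
)

```text
time_s: 3.5
eef_pos: [0.4556, 0.0234, 0.1079]
orientation: [-0.004, 0.0, 1.0, 0.0]
force: [-0.3, 0.0, -0.0]
gripper_width: 0.0555
finger_force: 0.0
```

Run:
```python
from h import *
s=snapshot("scene");t=snapshot("top")
a=cv2.resize(s["img"][200:350,230:430],(400,300));b=cv2.resize(t["img"][220:340,250:410],(400,300))
cv2.imwrite("pics/pre.png",np.hstack([a,b])[:,:,::-1]);o=observe();print(o["eef_pos"])
```

```text
[0.45870859 0.0233133  0.11211281]
```

View pics/pre.png

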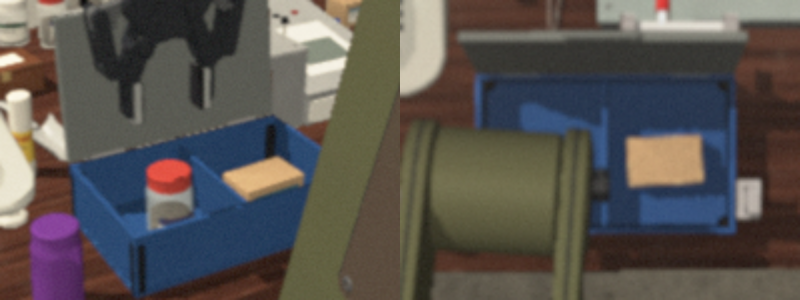

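The scene half of the picture shows the open fingers straddling the jar's column, at crop (130–205) with the cap at 170. The top view is hidden by the arm. Descending.

Call:
step_arm(
  increments=[
    [[0, 0, 0], [-1, -3, 25], 0.65],
    [[0, 0, 0], [-1, -3, 45], 0.65],
    [[0, 0, 0], [-1, -3, 60], 0.65],
    [[0, 0, 0], [-1, -3, 70], 0.65],
    [[0, 0, 0], [-1, -3, 70], 0.65],
  ],
)

```text
time_s: 4.1
eef_pos: [0.4597, 0.0202, 0.0418]
orientation: [-0.0, 0.0, 1.0, 0.0]
force: [-0.1, 0.1, 1.0]
gripper_width: 0.0554
finger_force: 0.0
```

Call:
step_arm(
  increments=[
    [[0, 0, 0], [0, 0, 0], 0.4],
    [[0, 0, 0], [0, 0, 0], 0.3],
    [[0, 0, 0], [0, 0, 0], 0.3],
    [[0, 0, 0], [0, 0, 0], 0.3],
    [[0, 0, 0], [0, 0, 0], 0.3],
  ],
  newtons=30,
)

```text
time_s: 4.6
eef_pos: [0.461, 0.0196, 0.0434]
orientation: [0.002, 0.0, 1.0, -0.0]
force: [-0.7, -1.5, 5.7]
gripper_width: 0.0328
finger_force: 29.8
```

The width is 32.8 mm against an expected 42, so I'll check the grasp.

Run:
```python
from h import *
s=snapshot("scene")
cv2.imwrite("pics/grip.png",cv2.resize(s["img"][220:345,240:400],(768,600),interpolation=cv2.INTER_CUBIC)[:,:,::-1]);o=observe();print(o["eef_pos"],o["gripper_width"],o["finger_force"],o["force"])
q=proj(s,[[.46,.02,.042],[.46,.0,.06],[.46,.04,.06]]);print(q)
```

```text
[0.46104733 0.01958431 0.04335483] 0.03256357834026794 29.76478273398243 [-1.04420627 -1.01832481  5.92770885]
[[313.66295622 304.30095172]
 [323.50644627 292.77155258]
 [303.54378318 298.40302458]]
```

View pics/grip.png

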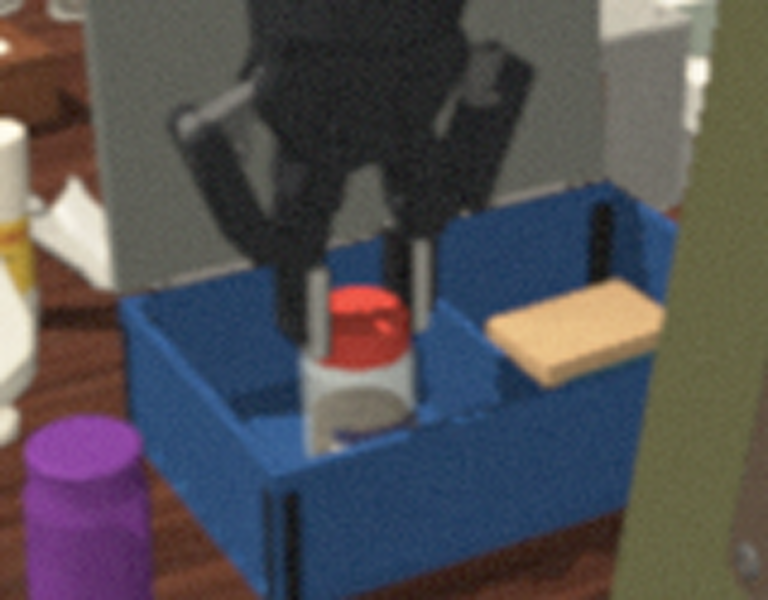

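The fingers are on the cap, at crop (320–430, 240–350), but seem to sit towards its far side. I'll refit the jar from the saved initial pictures.

Run:
```python
from h import *
from scipy.optimize import least_squares
th=np.linspace(0,2*np.pi,60)
ring=lambda x,y,z,r=.021:np.c_[x+r*np.cos(th),y+r*np.sin(th),0*th+z]
obs=dict(scene=(303,326,280),top=(297,314,283,300))
for c in("scene","top"):
    s=snapshot(c)
    def f(p,c=c):
        q=proj(s,ring(*p,.085)); e=[q[:,0].min()-obs[c][0]+.5,q[:,0].max()-obs[c][1]+.5,q[:,1].min()-obs[c][2]+.5]
        if c=="top": e.append(q[:,1].max()-obs[c][3]+.5)
        return e
    r=least_squares(f,[.46,.02]);print(c,r.x.round(4),np.round(r.fun,1))
    # current red blob
    hsv=cv2.cvtColor(s["img"],cv2.COLOR_RGB2HSV); M=(((hsv[...,0]<8)|(hsv[...,0]>172))&(hsv[...,1]>140)&(hsv[...,2]>90)).astype(np.uint8)
    n,_,st,ce=cv2.connectedComponentsWithStats(M)
    print([st[i].tolist() for i in range(1,n) if st[i,4]>40])
```

```text
scene [0.453 0.023] [-0.7  0.7 -0.1]
[[249, 194, 12, 8, 81], [308, 280, 17, 17, 241]]
top [0.4603 0.0188] [-1.2  1.2 -1.2  1.2]
[[340, 46, 19, 17, 243]]
```

The cap measures narrower than the body (about 37 mm), which explains the width. I'll open and regrip lower, on the 42 mm body.

Call:
step_arm(
  increments=[
    [[0, 0, 0], [0, 0, 0], 0.65],
    [[0, 0, 0], [0, 0, 0], 0.65],
    [[0, 0, 0], [4, 0, 3], 0.65],
    [[0, 0, 0], [4, 0, 9], 0.65],
    [[0, 0, 0], [4, 0, 15], 0.65],
    [[0, 0, 0], [4, 0, 15], 0.65],
  ],
)

```text
time_s: 5.35
eef_pos: [0.4543, 0.02, 0.0251]
orientation: [-0.001, 0.0, 1.0, 0.0]
force: [0.1, 0.0, -0.3]
gripper_width: 0.0555
finger_force: 0.0
```

Call:
step_arm(
  increments=[
    [[0, 0, 0], [0, 0, 0], 0.5],
    [[0, 0, 0], [0, 0, 0], 0.35],
    [[0, 0, 0], [0, 0, 0], 0.35],
    [[0, 0, 0], [0, 0, 0], 0.35],
    [[0, 0, 0], [0, 0, 0], 0.35],
  ],
  newtons=30,
)

```text
time_s: 5.85
eef_pos: [0.4556, 0.0199, 0.0266]
orientation: [0.0, 0.0, 1.0, 0.0]
force: [0.5, -0.2, -0.8]
gripper_width: 0.0388
finger_force: 30.1
```

Call:
step_arm(
  increments=[
    [[0, 0, 0], [0, 0, -20], 0.35],
    [[0, 0, 0], [0, 0, -60], 0.35],
    [[0, 0, 0], [0, 0, -100], 0.35],
    [[0, 0, 0], [0, 0, -120], 0.35],
    [[0, 0, 0], [0, 0, -120], 0.35],
  ],
)

```text
time_s: 6.35
eef_pos: [0.4582, 0.0197, 0.1507]
orientation: [0.004, 0.0, 1.0, -0.0]
force: [0.6, 0.2, -0.8]
gripper_width: 0.0386
finger_force: 30.4
```

Call:
step_arm(
  increments=[
    [[0, 0, 0], [2, -30, 0], 0.35],
    [[0, 0, 0], [5, -70, 0], 0.35],
    [[0, 0, 0], [7, -110, 0], 0.35],
    [[0, 0, 0], [10, -150, 0], 0.35],
    [[0, 0, 0], [13, -190, 0], 0.35],
    [[0, 0, 0], [15, -230, 0], 0.35],
    [[0, 0, 0], [18, -270, 0], 0.35],
    [[0, 0, 0], [21, -310, 0], 0.35],
    [[0, 0, 0], [23, -345, 0], 0.35],
    [[0, 0, 0], [25, -370, 0], 0.35],
    [[0, 0, 0], [25, -370, 0], 0.35],
    [[0, 0, 0], [25, -370, 0], 0.35],
  ],
)

```text
time_s: 7.55
eef_pos: [0.4293, -0.3494, 0.1444]
orientation: [-0.001, 0.001, 1.0, 0.002]
force: [-0.6, -0.0, -1.7]
gripper_width: 0.0388
finger_force: 30.6
```

Run:
```python
from h import *
o=observe();print(o["eef_pos"],o["gripper_width"],o["finger_force"])
S={c:snapshot(c) for c in("scene","top")}
for c in S:
    for t in("tray","jar"): print(c,t,[(np.round(m["location"]),round(m["confidence"],2),at_z(S[c],m["location"],0 if t=="tray" else .125).round(3)) for m in mark_of(t,c)[:2]])
a=cv2.resize(S["scene"]["img"][160:340,380:620],(400,300));b=cv2.resize(S["top"]["img"][230:350,400:560],(400,300))
cv2.imwrite("pics/tray.png",np.hstack([a,b])[:,:,::-1])
```

```text
[ 0.42931494 -0.34937691  0.14435364] 0.03877769982521634 30.5887966411683
scene tray [(array([471., 281.]), 0.82, array([ 0.435, -0.354,  0.   ]))]
scene jar [(array([258., 354.]), 0.76, array([0.276, 0.196, 0.125])), (array([481., 229.]), 0.55, array([ 0.429, -0.351,  0.125]))]
top tray [(array([470., 302.]), 0.55, array([ 0.43 , -0.357,  0.   ]))]
top jar [(array([256., 305.]), 0.58, array([0.433, 0.12 , 0.125])), (array([483., 300.]), 0.49, array([ 0.437, -0.357,  0.125]))]
```

View pics/tray.png

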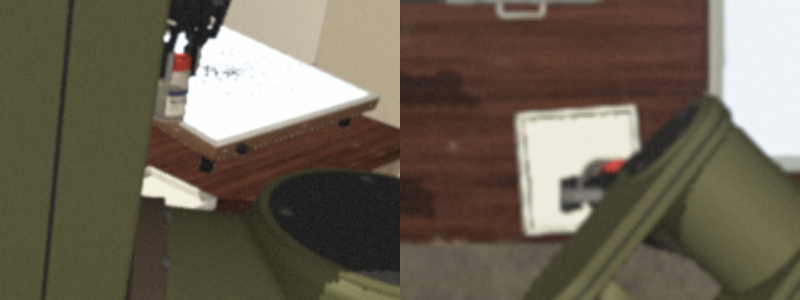

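The jar hangs upright over the tray: scene crop (175,80), top crop (600,180) inside the tray's outline. Lowering it, slowly at the end.

Call:
step_arm(
  increments=[
    [[0, 0, 0], [-2, -5, 30], 0.35],
    [[0, 0, 0], [-2, -5, 65], 0.35],
    [[0, 0, 0], [-2, -5, 95], 0.35],
    [[0, 0, 0], [-2, -5, 108], 0.35],
    [[0, 0, 0], [-2, -5, 113], 0.35],
    [[0, 0, 0], [-2, -5, 116], 0.35],
    [[0, 0, 0], [-2, -5, 117], 0.35],
    [[0, 0, 0], [-2, -5, 117], 0.35],
  ],
)

```text
time_s: 8.65
eef_pos: [0.4332, -0.3559, 0.0311]
orientation: [0.001, 0.0, 1.0, -0.001]
force: [0.0, 0.5, -1.4]
gripper_width: 0.0388
finger_force: 30.6
```

Call:
step_arm(
  increments=[
    [[0, 0, 0], [0, 0, 1.5], 0.35],
    [[0, 0, 0], [0, 0, 3], 0.35],
    [[0, 0, 0], [0, 0, 4], 0.35],
    [[0, 0, 0], [0, 0, 4], 0.35],
  ],
)

```text
time_s: 9.05
eef_pos: [0.4323, -0.3552, 0.0257]
orientation: [0.0, 0.0, 1.0, -0.0]
force: [0.8, 0.2, -1.2]
gripper_width: 0.0391
finger_force: 30.6
```

Call:
step_arm(
  increments=[
    [[0, 0, 0], [0, 0, 0.7], 0.35],
    [[0, 0, 0], [0, 0, 1.4], 0.35],
    [[0, 0, 0], [0, 0, 1.4], 0.35],
  ],
)

```text
time_s: 9.35
eef_pos: [0.4329, -0.3554, 0.0256]
orientation: [0.0, 0.0, 1.0, -0.0]
force: [-1.9, 1.6, 5.5]
gripper_width: 0.0391
finger_force: 31.0
```

The jar touches the tray floor. Releasing it and lifting straight up.

Call:
step_arm(
  increments=[
    [[0, 0, 0], [0, 0, 0], 0.5],
    [[0, 0, 0], [0, 0, 0], 0.7],
    [[0, 0, 0], [0, 0, 0], 0.8],
    [[0, 0, 0], [0, 0, 0], 0.8],
    [[0, 0, 0], [0, 0, -15], 0.8],
    [[0, 0, 0], [0, 0, -50], 0.8],
    [[0, 0, 0], [0, 0, -100], 0.8],
    [[0, 0, 0], [0, 0, -150], 0.5],
    [[0, 0, 0], [0, 0, -200], 0.2],
    [[0, 0, 0], [0, 0, -230], 0.0],
    [[0, 0, 0], [0, 0, -230], 0.0],
  ],
)

```text
time_s: 10.45
eef_pos: [0.4345, -0.3572, 0.2628]
orientation: [0.005, 0.0, 1.0, -0.005]
force: [0.3, -0.1, -0.5]
gripper_width: 0.0104
finger_force: 0.0
```

Call:
step_arm(
  increments=[
    [[0, 0, 0], [0, 40, 0], 0],
    [[0, 0, 0], [0, 90, 0], 0],
    [[0, 0, 0], [0, 140, 0], 0],
    [[0, 0, 0], [0, 180, 0], 0],
    [[0, 0, 0], [0, 180, 0], 0],
  ],
)

```text
time_s: 10.95
eef_pos: [0.432, -0.1712, 0.254]
orientation: [0.0, -0.002, 1.0, 0.001]
force: [-1.2, 0.2, -0.6]
gripper_width: 0.0
finger_force: 0.0
```

Run:
```python
from fit import *
S={c:snapshot(c) for c in("scene","top")}
o=observe();print(o["eef_pos"],o["time_s"])
for c in S:
    for t in("tray","jar"): print(c,t,[(np.round(m["location"]),round(m["confidence"],2),at_z(S[c],m["location"],0 if t=="tray" else .005).round(3)) for m in mark_of(t,c)[:2]])
    print(c,[(t,np.round(m["location"],1),round(m["confidence"],2)) for t in("lid_front_edge","bolt_knob","case_hinge") for m in mark_of(t,c)[:1]])
    V=np.array(S[c]["view"])
    for l in(1.5,1.55,1.6,1.65,1.7,1.75): 
        P,T,L=pts([.4805,-.038,-.01,l,.003]);print(l,{t:proj(S[c],P[t])[0].round(1) for t in("lid_front_edge","bolt_knob")})
a=cv2.resize(S["scene"]["img"][180:330,300:540],(400,300));b=cv2.resize(S["top"]["img"][200:350,270:510],(400,300))
cv2.imwrite("pics/placed.png",np.hstack([a,b])[:,:,::-1])
```

```text
[ 0.43221022 -0.17433819  0.25411561] 11.05
scene tray []
scene jar [(array([258., 356.]), 0.76, array([0.418, 0.146, 0.005]))]
scene [('lid_front_edge', array([311.8, 198.6]), 0.84), ('case_hinge', array([316.4, 269.6]), 0.74)]
1.5 {'lid_front_edge': array([318.5, 200.5]), 'bolt_knob': array([331.6, 205.2])}
1.55 {'lid_front_edge': array([316.7, 199.5]), 'bolt_knob': array([330.2, 205.3])}
1.6 {'lid_front_edge': array([315. , 198.6]), 'bolt_knob': array([328.8, 205.4])}
1.65 {'lid_front_edge': array([313.2, 198. ]), 'bolt_knob': array([327.5, 205.7])}
1.7 {'lid_front_edge': array([311.5, 197.5]), 'bolt_knob': array([326.2, 206.1])}
1.75 {'lid_front_edge': array([309.9, 197.3]), 'bolt_knob': array([324.9, 206.7])}
top tray [(array([472., 302.]), 0.71, array([ 0.43 , -0.362,  0.   ]))]
top jar [(array([473., 300.]), 0.89, array([ 0.434, -0.363,  0.005])), (array([254., 303.]), 0.63, array([0.431, 0.142, 0.005]))]
top [('bolt_knob', array([352.1, 221. ]), 0.67), ('case_hinge', array([328. , 245.8]), 0.95)]
1.5 {'lid_front_edge': array([330.1, 246.7]), 'bolt_knob': array([354.2, 230.6])}
1.55 {'lid_front_edge': array([330.1, 243.1]), 'bolt_knob': array([354.2, 227.9])}
1.6 {'lid_front_edge': array([330.1, 239.6]), 'bolt_knob': array([354.2, 225.3])}
1.65 {'lid_front_edge': array([330.1, 236.1]), 'bolt_knob': array([354.1, 222.8])}
1.7 {'lid_front_edge': array([330.2, 232.6]), 'bolt_knob': array([354.1, 220.3])}
1.75 {'lid_front_edge': array([330.2, 229.2]), 'bolt_knob': array([354., 218.])}
```

View pics/placed.png

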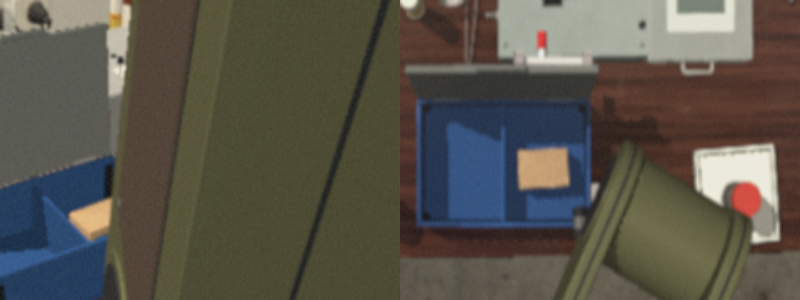

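The jar stands in the tray at top crop (745,198). The lid is at about 1.68 rad. Next I move the shut fingers over the lid and down behind its bare left half.

Call:
step_arm(
  increments=[
    [[0, 0, 0], [0, 40, 0], 0],
    [[0, 0, 0], [0, 85, 0], 0],
    [[0, 0, 0], [-10, 130, 0], 0],
    [[0, 0, 0], [-40, 160, 0], 0],
    [[0, 0, 0], [-80, 174, 0], 0],
    [[0, 0, 0], [-125, 174, 0], 0],
    [[0, 0, 0], [-160, 174, 0], 0],
    [[0, 0, 0], [-173, 174, 0], 0],
    [[0, 0, 0], [-173, 174, 0], 0],
  ],
)

```text
time_s: 12.45
eef_pos: [0.6062, -0.0014, 0.2534]
orientation: [-0.001, 0.0, 1.0, 0.0]
force: [-0.6, 0.2, -0.2]
gripper_width: -0.0
finger_force: 0.0
```

Call:
step_arm(
  increments=[
    [[0, 0, 0], [0, 0, 20], 0],
    [[0, 0, 0], [0, 0, 50], 0],
    [[0, 0, 0], [0, 0, 75], 0],
    [[0, 0, 0], [0, 0, 88], 0],
    [[0, 0, 0], [0, 0, 88], 0],
  ],
)

```text
time_s: 12.95
eef_pos: [0.6033, -0.0013, 0.1641]
orientation: [-0.002, 0.001, 1.0, 0.0]
force: [1.0, 0.6, 0.1]
gripper_width: 0.0003
finger_force: 0.0
```

Call:
step_arm(
  increments=[
    [[0, 0, 0], [14, 0, 0], 0],
    [[0, 0, 0], [26, 0, 0], 0],
    [[0, 0, 0], [36, 0, 0], 0],
    [[0, 0, 0], [46, 0, -2], 0],
    [[0, 0, 0], [55, 0, -4], 0],
    [[0, 0, 0], [65, 0, -3], 0],
    [[0, 0, 0], [74, 0, -1], 0],
    [[0, 0, 0], [74, 0, -1], 0],
  ],
)

```text
time_s: 13.75
eef_pos: [0.5299, -0.0011, 0.1662]
orientation: [-0.001, 0.0, 1.0, 0.0]
force: [-0.1, -0.5, -0.0]
gripper_width: 0.0001
finger_force: 0.0
```

```bash
cat > lid.py <<'E'
from fit import *
S={c:snapshot(c) for c in("scene","top")}
print(observe()["force"].round(1) if hasattr(observe()["force"],"round") else observe()["force"])
for c in S:
  for t in("lid_front_edge","bolt_knob"):
    for m in mark_of(t,c)[:1]:
      d=[(np.linalg.norm(proj(S[c],pts([.4805,-.038,-.01,l,.003])[0][t])[0]-m["location"]),l) for l in np.arange(0,1.8,.02)]
      print(c,t,np.round(m["location"]),round(m["confidence"],2),"err,angle",np.round(min(d),2))
E
python3 lid.py
```

```text
[-0.4 -0.6 -0.8]
scene lid_front_edge [314. 202.] 0.9 err,angle [3.05 1.6 ]
scene bolt_knob [318. 267.] 0.45 err,angle [52.04  0.22]
top lid_front_edge [330. 241.] 0.68 err,angle [0.65 1.58]
top bolt_knob [354. 227.] 0.56 err,angle [0.09 1.56]
```

Run:
```python
from h import *
S={c:snapshot(c) for c in("scene","top")}
a=cv2.resize(S["scene"]["img"][150:350,220:420],(400,400));b=cv2.resize(S["top"]["img"][200:330,255:410],(400,335));b=np.vstack([b,np.zeros((65,400,3),np.uint8)])
cv2.imwrite("pics/lid.png",np.hstack([a,b])[:,:,::-1])
print(proj(S["scene"],[.53,0,.166]),proj(S["top"],[.53,0,.166]))
```

```text
[[304.76488551 224.67417561]] [[311.4398554  257.07998467]]
```

View pics/lid.png

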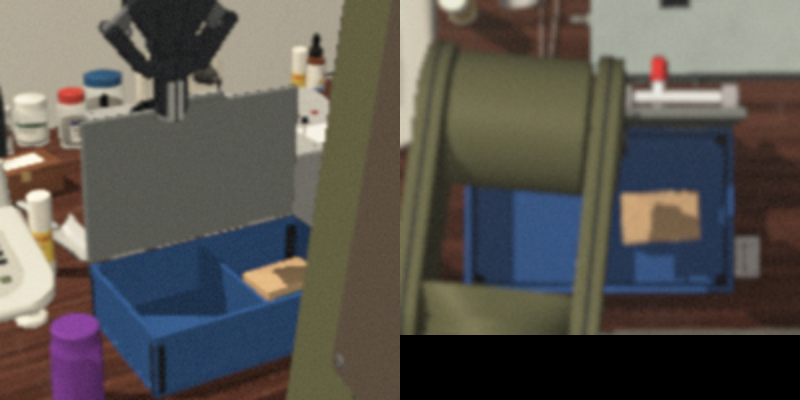

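The picture shows the fingertip in front of the lid at crop (172,118), and the lid at about 1.57 rad. The tip slid over the edge: the visible fingertip ends about 18 mm above the reported TCP. I'll go back behind the lid and reach about 25 mm deeper.

Call:
step_arm(
  increments=[
    [[0, 0, 0], [2, 0, -40], 0],
    [[0, 0, 0], [2, 0, -75], 0],
    [[0, 0, 0], [0, 0, -75], 0],
    [[0, 0, 0], [-40, 0, -75], 0],
    [[0, 0, 0], [-75, 0, -75], 0],
    [[0, 0, 0], [-75, 0, -75], 0],
    [[0, 0, 0], [-75, 0, -40], 0],
    [[0, 0, 0], [-75, 0, 0], 0],
    [[0, 0, 0], [-75, 0, 25], 0],
    [[0, 0, 0], [-75, 0, 25], 0],
  ],
)

```text
time_s: 15.15
eef_pos: [0.6025, -0.0009, 0.1365]
orientation: [-0.005, 0.0, 1.0, 0.0]
force: [0.1, -0.2, -1.2]
gripper_width: 0.0001
finger_force: 0.0
```

Call:
step_arm(
  increments=[
    [[0, 0, 0], [12, 0, 0], 0],
    [[0, 0, 0], [24, 0, 0], 0],
    [[0, 0, 0], [34, 0, 0], 0],
    [[0, 0, 0], [44, 0, 0], 0],
    [[0, 0, 0], [54, 0, 0], 0],
    [[0, 0, 0], [54, 0, 0], 0],
  ],
)

```text
time_s: 15.75
eef_pos: [0.5516, -0.0011, 0.143]
orientation: [0.0, 0.0, 1.0, -0.0]
force: [-0.7, -0.2, 0.4]
gripper_width: 0.0
finger_force: 0.0
```

```bash
python3 lid.py
```

```text
[-0.2 -0.3 -0.4]
scene lid_front_edge [322. 204.] 0.95 err,angle [1.04 1.4 ]
top lid_front_edge [330. 253.] 0.58 err,angle [0.84 1.42]
top bolt_knob [471. 299.] 0.62 err,angle [116.93   0.22]
```

Call:
step_arm(
  increments=[
    [[0, 0, 0], [10, 0, -2], 0],
    [[0, 0, 0], [21, 0, -3], 0],
    [[0, 0, 0], [30, 0, -1], 0],
    [[0, 0, 0], [38, 0, 1], 0],
    [[0, 0, 0], [46, 0, 5], 0],
    [[0, 0, 0], [54, 0, 9], 0],
    [[0, 0, 0], [61, 0, 15], 0],
    [[0, 0, 0], [68, 0, 21], 0],
    [[0, 0, 0], [68, 0, 21], 0],
  ],
)

```text
time_s: 16.95
eef_pos: [0.4827, -0.001, 0.1195]
orientation: [-0.002, 0.0, 1.0, 0.0]
force: [-0.8, 0.0, -0.4]
gripper_width: -0.0002
finger_force: 0.0
```

```bash
python3 lid.py
```

```text
[ 0.9  0.3 -0.5]
scene lid_front_edge [342. 240.] 0.88 err,angle [3.35 0.74]
scene bolt_knob [353. 223.] 0.67 err,angle [1.49 0.76]
top lid_front_edge [328. 293.] 0.97 err,angle [2.23 0.78]
top bolt_knob [357. 273.] 0.68 err,angle [2.75 0.76]
```

Call:
step_arm(
  increments=[
    [[0, 0, 0], [5, 0, 9], 0],
    [[0, 0, 0], [10, 0, 18], 0],
    [[0, 0, 0], [15, 0, 26], 0],
    [[0, 0, 0], [19, 0, 34], 0],
    [[0, 0, 0], [22, 0, 43], 0],
    [[0, 0, 0], [25, 0, 51], 0],
    [[0, 0, 0], [27, 0, 58], 0],
    [[0, 0, 0], [28, 0, 63], 0],
    [[0, 0, 0], [28, 0, 63], 0],
  ],
)

```text
time_s: 18.15
eef_pos: [0.4558, -0.001, 0.0572]
orientation: [-0.001, 0.0, 1.0, 0.0]
force: [0.1, 0.7, 0.3]
gripper_width: -0.0001
finger_force: 0.0
```

```bash
python3 lid.py
```

```text
[0.3 0.4 0.2]
scene lid_front_edge [356. 283.] 0.85 err,angle [0.41 0.18]
scene bolt_knob [370. 260.] 0.75 err,angle [0.72 0.12]
top lid_front_edge [330. 314.] 0.65 err,angle [1.71 0.06]
top bolt_knob [355. 294.] 0.71 err,angle [1.43 0.26]
```

Call:
step_arm(
  increments=[
    [[0, 0, 0], [0, 0, 3], 0],
    [[0, 0, 0], [0, 0, 6], 0],
    [[0, 0, 0], [0, 0, 8], 0],
    [[0, 0, 0], [0, 0, 8], 0],
  ],
)

```text
time_s: 18.85
eef_pos: [0.4561, -0.0011, 0.0497]
orientation: [-0.001, 0.0, 1.0, 0.0]
force: [0.7, 0.9, -0.1]
gripper_width: -0.0003
finger_force: 0.0
```

Call:
step_arm(
  increments=[
    [[0, 0, 0], [0, 0, 1.5], 0],
    [[0, 0, 0], [0, 0, 3], 0],
    [[0, 0, 0], [0, 0, 3], 0],
  ],
)

```text
time_s: 19.15
eef_pos: [0.4564, -0.0011, 0.047]
orientation: [-0.0, 0.0, 1.0, 0.0]
force: [0.5, 0.1, 1.1]
gripper_width: 0.0002
finger_force: 0.0
```

Call:
step_arm(
  increments=[
    [[0, 0, 0], [0, 0, 1], 0],
    [[0, 0, 0], [0, 0, 2], 0],
    [[0, 0, 0], [0, 0, 3], 0],
    [[0, 0, 0], [0, 0, 3], 0],
  ],
)

```text
time_s: 19.55
eef_pos: [0.4564, -0.0011, 0.044]
orientation: [-0.0, 0.0, 1.0, 0.0]
force: [0.0, 0.2, -0.2]
gripper_width: -0.0
finger_force: 0.0
```

Call:
step_arm(
  increments=[
    [[0, 0, 0], [0, 0, 1.5], 0],
    [[0, 0, 0], [0, 0, 3], 0],
    [[0, 0, 0], [0, 0, 3], 0],
  ],
)

```text
time_s: 19.85
eef_pos: [0.4564, -0.0011, 0.0409]
orientation: [-0.0, 0.0, 1.0, 0.0]
force: [0.7, -0.9, -0.9]
gripper_width: 0.0001
finger_force: 0.0
```

```bash
python3 lid.py
```

```text
[-0.  -0.4  0.2]
scene lid_front_edge [358. 298.] 0.79 err,angle [2.08 0.  ]
scene bolt_knob [164. 381.] 0.27 err,angle [236.29   0.  ]
top lid_front_edge [330. 311.] 0.59 err,angle [0.62 0.26]
top bolt_knob [330. 250.] 0.69 err,angle [24.84  1.16]
```

Call:
step_arm(
  increments=[
    [[0, 0, 0], [0, 0, 1.5], 0],
    [[0, 0, 0], [0, 0, 3], 0],
  ],
)

```text
time_s: 20.35
eef_pos: [0.4567, -0.0011, 0.0382]
orientation: [0.0, 0.0, 1.0, 0.0]
force: [-0.9, 0.4, 9.2]
gripper_width: 0.0003
finger_force: 5.8
```

Call:
step_arm(
  increments=[
    [[0, 0, 0], [0, 0, 1.5], 0],
    [[0, 0, 0], [0, 0, 3], 0],
  ],
)

```text
time_s: 20.55
eef_pos: [0.4567, -0.0011, 0.038]
orientation: [-0.001, 0.0, 1.0, 0.0]
force: [-14.3, 1.4, 28.2]
gripper_width: -0.0001
finger_force: 14.0
```

Run:
```python
from h import *
s=snapshot("scene");t=snapshot("top");o=observe();print(o["eef_pos"],o["force"],o["effort"])
a=cv2.resize(s["img"][180:350,240:440],(470,400));b=cv2.resize(t["img"][220:340,270:400],(330,305));b=np.vstack([b,np.zeros((95,330,3),np.uint8)])
cv2.imwrite("pics/shut.png",np.hstack([a,b])[:,:,::-1])
```

```text
[ 0.45672575 -0.00111926  0.03814453] [-11.3584968    0.76981166  20.77524929] [-4.16236706e-01 -1.75946277e+01 -2.81021583e+01  9.35983658e-02
 -3.02297294e+00 -1.95450397e-03]
```

View pics/shut.png

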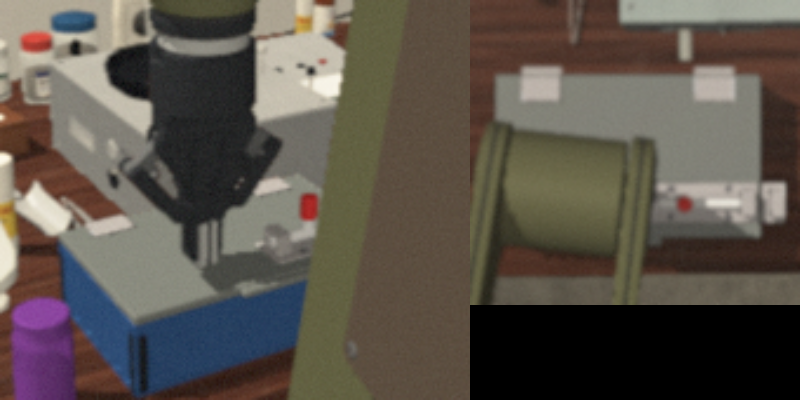

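The lid is flat on the rim, and the press force reached 28 N. The red grip is at top crop (684,204), about px (354,300), and the shut fingertip lies about 30 mm above the reported TCP. Raising and measuring the knob.

Call:
step_arm(
  increments=[
    [[0, 0, 0], [0, 0, -10], 0],
    [[0, 0, 0], [0, 0, -45], 0],
    [[0, 0, 0], [0, 0, -85], 0],
    [[0, 0, 0], [10, -10, -90], 0],
    [[0, 0, 0], [16, -10, -90], 0],
    [[0, 0, 0], [16, -10, -90], 0],
  ],
)

```text
time_s: 21.25
eef_pos: [0.4395, -0.0109, 0.1243]
orientation: [-0.001, 0.001, 1.0, 0.0]
force: [-0.4, 0.8, -0.7]
gripper_width: 0.0
finger_force: 0.0
```

Run:
```python
from fit import *
S={c:snapshot(c) for c in("scene","top")};o=observe();print(o["eef_pos"],o["time_s"])
P=pts([.4805,-.038,-.01,0,.003])[0]
for c in S:
    for t,z in(("bolt_knob",.1),("keeper",.078),("lid_front_edge",.068)):
        print(c,t,[(np.round(m["location"],1),round(m["confidence"],2),at_z(S[c],m["location"],z).round(4)) for m in mark_of(t,c)[:1]],"pred",P[t].round(4),proj(S[c],P[t])[0].round(1))
    im=S[c]["img"];hsv=cv2.cvtColor(im,cv2.COLOR_RGB2HSV); M=(((hsv[...,0]<8)|(hsv[...,0]>172))&(hsv[...,1]>140)&(hsv[...,2]>80)).astype(np.uint8)
    n,_,st,ce=cv2.connectedComponentsWithStats(M)
    print([(st[i].tolist(),at_z(S[c],ce[i],.108 if c=="top" else .1).round(4)) for i in range(1,n) if st[i,4]>8 and 330<ce[i][0]<400])
```

```text
[ 0.43958479 -0.01076455  0.12369626] 21.35
scene bolt_knob [(array([372.2, 267.7]), 0.5, array([ 0.4352, -0.0858,  0.1   ]))] pred [ 0.44   -0.0856  0.1   ] [370.6 266.7]
scene keeper [] pred [ 0.4392 -0.1656  0.078 ] [404.8 267.9]
scene lid_front_edge [(array([357.6, 297.5]), 0.66, array([ 0.4059, -0.0365,  0.068 ]))] pred [ 0.4105 -0.0373  0.068 ] [356.5 296.2]
[([368, 262, 7, 11, 74], array([ 0.4384, -0.0853,  0.1   ]))]
top bolt_knob [(array([355.1, 300.6]), 0.51, array([ 0.4392, -0.0888,  0.1   ]))] pred [ 0.44   -0.0856  0.1   ] [353.6 300.2]
top keeper [(array([390.4, 295.5]), 0.59, array([ 0.4486, -0.1659,  0.078 ]))] pred [ 0.4392 -0.1656  0.078 ] [390.3 299.8]
top lid_front_edge [] pred [ 0.4105 -0.0373  0.068 ] [331.3 313.5]
[([340, 46, 19, 17, 241], array([ 0.9825, -0.083 ,  0.108 ])), ([352, 298, 5, 5, 21], array([ 0.4407, -0.0863,  0.108 ]))]
```

Call:
step_arm(
  increments=[
    [[0, 0, 0], [0, -25, 0], 0],
    [[0, 0, 0], [0, -37, 10], 0],
    [[0, 0, 0], [0, -37, 35], 0],
    [[0, 0, 0], [0, -37, 52], 0],
    [[0, 0, 0], [0, -37, 58], 0],
    [[0, 0, 0], [0, -37, 58], 0],
  ],
)

```text
time_s: 22.25
eef_pos: [0.4395, -0.0479, 0.0657]
orientation: [-0.001, 0.001, 1.0, 0.0]
force: [-0.5, 0.8, 0.0]
gripper_width: -0.0002
finger_force: 0.0
```

Call:
step_arm(
  increments=[
    [[0, 0, 0], [0, -8, 0], 0],
    [[0, 0, 0], [0, -15, 0], 0],
    [[0, 0, 0], [0, -21, 0], 0],
    [[0, 0, 0], [0, -27, 0], 0],
    [[0, 0, 0], [0, -32, 0], 0],
    [[0, 0, 0], [0, -32, 0], 0],
  ],
)

```text
time_s: 22.85
eef_pos: [0.4408, -0.0809, 0.0676]
orientation: [0.0, 0.001, 1.0, -0.0]
force: [0.1, -0.2, -0.3]
gripper_width: -0.0002
finger_force: 0.1
```

Call:
step_arm(
  increments=[
    [[0, 0, 0], [0, -4, 0], 0],
    [[0, 0, 0], [0, -8, 0], 0],
    [[0, 0, 0], [0, -10, 0], 0],
    [[0, 0, 0], [0, -10, 0], 0],
  ],
)

```text
time_s: 23.25
eef_pos: [0.4404, -0.0904, 0.0672]
orientation: [-0.0, 0.0, 1.0, -0.0]
force: [0.2, 1.9, 0.7]
gripper_width: -0.0001
finger_force: 0.4
```

```bash
cat > knob.py <<'E'
from fit import *
S={c:snapshot(c) for c in("scene","top")};o=observe();print(o["eef_pos"],o["force"],o["time_s"])
for c in S:
    print(c,[(np.round(m["location"],1),round(m["confidence"],2),at_z(S[c],m["location"],.1).round(4)) for m in mark_of("bolt_knob",c)[:1]])
    hsv=cv2.cvtColor(S[c]["img"],cv2.COLOR_RGB2HSV); M=(((hsv[...,0]<8)|(hsv[...,0]>172))&(hsv[...,1]>140)&(hsv[...,2]>80)).astype(np.uint8)
    n,_,st,ce=cv2.connectedComponentsWithStats(M)
    print([(st[i].tolist(),at_z(S[c],ce[i],.108 if c=="top" else .1).round(4)) for i in range(1,n) if st[i,4]>4 and 330<ce[i][0]<410 and 240<ce[i][1]<320])
E
python3 knob.py
```

```text
[ 0.44030013 -0.0902774   0.06699843] [-0.28534018  0.91157116  1.02906383] 23.35
scene []
[]
top [(array([470.1, 301.3]), 0.65, array([ 0.4343, -0.3347,  0.1   ]))]
[]
```

Continuing in small steps until the end stop pushes back.

Call:
step_arm(
  increments=[
    [[0, 0, 0], [0, -2, 0], 0],
    [[0, 0, 0], [0, -4, 0], 0],
    [[0, 0, 0], [0, -4, 0], 0],
  ],
)

```text
time_s: 23.75
eef_pos: [0.4402, -0.0941, 0.067]
orientation: [-0.0, 0.0, 1.0, 0.0]
force: [-0.2, 2.1, -0.8]
gripper_width: 0.0001
finger_force: 0.8
```

Call:
step_arm(
  increments=[
    [[0, 0, 0], [0, -2, 0], 0],
    [[0, 0, 0], [0, -4, 0], 0],
    [[0, 0, 0], [0, -4, 0], 0],
  ],
)

```text
time_s: 24.05
eef_pos: [0.4402, -0.0956, 0.0669]
orientation: [-0.0, 0.001, 1.0, 0.003]
force: [-0.5, 12.1, 1.5]
gripper_width: 0.0002
finger_force: 6.0
```

A 12 N push-back at y = -0.0956, close to the predicted end stop. Backing off to check.

Call:
step_arm(
  increments=[
    [[0, 0, 0], [0, 8, 0], 0],
    [[0, 0, 0], [0, 20, -5], 0],
    [[0, 0, 0], [0, 30, -40], 0],
    [[0, 0, 0], [0, 60, -85], 0],
    [[0, 0, 0], [0, 110, -120], 0],
    [[0, 0, 0], [0, 160, -150], 0],
    [[0, 0, 0], [0, 200, -150], 0],
    [[0, 0, 0], [0, 200, -150], 0],
  ],
)

```text
time_s: 24.85
eef_pos: [0.4414, 0.1058, 0.2204]
orientation: [0.003, -0.002, 1.0, 0.001]
force: [0.2, -0.7, -0.5]
gripper_width: -0.0002
finger_force: 0.0
```

```bash
python3 knob.py
python3 - <<'E'
from h import *
S={c:snapshot(c) for c in("scene","top")}
for c in S:
    for t,z in(("jar",.005),("tray",0),("tape",0),("glue",0),("lid_front_edge",.068)): print(c,t,[(np.round(m["location"]),round(m["confidence"],2),at_z(S[c],m["location"],z).round(3)) for m in mark_of(t,c)[:2]])
E
```

```text
[0.4407504  0.10336766 0.21812606] [ 0.43914862 -0.41687489  0.17512458] 24.95
scene [(array([383.5, 262.6]), 0.68, array([ 0.442 , -0.1158,  0.1   ]))]
[([381, 259, 8, 11, 77], array([ 0.4376, -0.1141,  0.1   ]))]
top [(array([366.3, 299.2]), 0.62, array([ 0.4419, -0.1126,  0.1   ]))]
[([366, 298, 5, 5, 21], array([ 0.4405, -0.1154,  0.108 ]))]
scene jar [(array([262., 354.]), 0.59, array([0.419, 0.138, 0.005]))]
scene tray []
scene tape [(array([163., 378.]), 0.91, array([0.443, 0.293, 0.   ]))]
scene glue [(array([242., 285.]), 0.79, array([0.66 , 0.084, 0.   ]))]
scene lid_front_edge [(array([357., 298.]), 0.79, array([ 0.406, -0.035,  0.068]))]
top jar [(array([472., 299.]), 0.85, array([ 0.436, -0.361,  0.005]))]
top tray [(array([472., 301.]), 0.59, array([ 0.43 , -0.362,  0.   ]))]
top tape [(array([188., 299.]), 0.94, array([0.441, 0.298, 0.   ]))]
top glue [(array([280., 202.]), 0.57, array([0.667, 0.082, 0.   ]))]
top lid_front_edge [(array([331., 311.]), 0.91, array([ 0.415, -0.038,  0.068]))]
```

The knob is at y = -0.115, fully home. The jar, tape and glue stick are where they should be, and the lid is shut.

```bash
python3 -c "
from workcell import *
print(close_job())"
```

```text
the job is handed in; nothing more can be done
None
```

The job is handed in at about 25 s of the 64 s allowed: the jar stands in the white tray, the lid is shut and the bolt is fully home. My last camera measurements confirmed this; the hand-in itself returned no verdict. The carton was not checked again after the lid closed.

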